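Clamp a turned bar in the vee clamp

ROBOT

A 6-joint arm with a two-finger parallel gripper is mounted at the origin on a cart in front of the work surface, level with it; the furniture and walls round the work are solid. World frame = base frame: x ahead of the robot, y to its left, z up, the work surface at z = 0. Lengths are in m, angles in rad, forces in N, time in s.
With the tool pointing down it reaches from about 0.35 to 0.775 m from the base axis. Payload 5.5 kg.
Tool frame: the origin (TCP) lies midway between the tips of the shut fingers; the grasp point (between the pads) lies 19 mm behind it; y points along the fingers, x is the direction in which the jaws open and shut, and the axes are right-handed (so a half turn about y gives the same grasp; the last joint's range is limited). The gripper opens to 85 mm and grips with 20 to 120 N. Pads are 22 mm wide; open, the fingers measure 114 mm over their backs; the gripper's body (76 mm by 85 mm) begins 54 mm behind the grasp point. The pads swing forward as they close: fully open they stand 13 mm farther back than shut.
Start: joints at [1.132, 0.313, 0.046, 1.304, 0, 1.431], TCP at [0.169, 0.55, 0.202] pointing down, gripper open.
Joint ranges: [-2.76, 2.76], [-0.86, 1.69], [-1.03, 1.26], [-2.2, 2.34], [-1.47, 1.5], [-3.14, 3.14]. Speed limits (rad/s): [2.57, 2.57, 3.14, 3.14, 3.14, 3.14].

INTERFACE

Orientations are given as a unit quaternion [x, y, z, w].
In Python, from workcell import bot, get_image gives the robot as it stands. Calls block until the motion is done:
- bot.movep(position, orientation): joint-space move of the TCP to a pose.
- bot.movel(position, attitude=None, max_speed=0.15): straight line of the TCP; attitude=None keeps the orientation; max_speed is the mean speed in m/s.
- bot.set_joints(angles): joint-space move.
- bot.grip(opening): finger opening in m; the grip force is fixed at half the most; returns when the fingers have stopped.
- bot.sleep(seconds).
- bot.solve_ik(position, orientation): joint angles nearest the present ones, or None.
- get_image(name): name is "side" or "top"; returns a dict with "pixels" (480x640x3 uint8, red, green, blue), "camera_matrix" (3x3 intrinsics, pixels), "rvec" (rotation vector, rad) and "tvec" (3), from world to camera coordinates, as OpenCV has them. Camera axes: x right, y down, z forward; pixel columns grow to the right and rows downward; lengths in m; the calibration is good to about 2 mm. A picture is of the moment at which its call begins. There is no depth.
A pose or a line that the arm cannot do raises bot.MotionError and nothing moves.
- bot.job_done(): hands the job in, once; it reports no verdict.
Readings, each from a call of its own:
- bot.current_t(): time.
- bot.current_joint_positions(): joint angles.
- bot.current_dq(): joint speeds.
- bot.current_effort(): joint torques, N m.
- bot.current_ee_pos(): TCP position.
- bot.current_tool_rot(): TCP orientation.
- bot.current_force(): force on the tool from outside, world axes, zero at the start.
- bot.current_ft_torque(): the same for the moment, N m.
- bot.current_grip_width(): finger opening in m.
Only numpy, scipy, OpenCV 4.12 (cv2) and the standard library are available. Lean on these libraries where they do the work, as an engineer would, in place of code of your own. Each camera call takes 0.05 s, during which the arm holds its last target.

TASK

Roll (or lift) the round wooden bar off the front shelf of the grey vee clamp into its vee and let it settle there along its whole length. Then screw the pad down on it: turn the T-handle clockwise (seen from above), regrasping its ends as often as needed, until the screw is down at its stop, and let go. Do not let the bar fall off the clamp, and leave the loose things standing about it where they are.

Things in the scene. Friction and masses are not known exactly. Their poses are not given: they have to be found in the camera images.
- vee_clamp: Grey vee clamp fixed to the bench, base 196 x 260 x 12 mm. Origin on the bench under the vee's bottom line; y runs along the vee, x from the front shelf across the vee to the back (away from the robot but for the yaw). At y = 100 mm a post (x 55 to 87) carries an arm 36 mm wide over the vee (z 109 to 141) with the vertical clamp screw, its axis at x = 0, y = 100 mm.
- vee_seat (a point): Where the seated bar's axis passes, at x = 0, y = 0, z = 63 mm of vee_clamp, axes as there. The vee of bright steel (y -110 to 120 mm) has its bottom line at z = 40 mm; its flanks rise at 30 degrees, in front to x = -13 (z = 47.5), behind to x = 36 (z = 61).
- shelf_lip (a point): Middle of the top edge of the lip at the front of the shelf, at x = -88, y = 5, z = 50 mm of vee_clamp. The shelf of bright steel rises at 3 degrees from the lip (6 mm thick, 6 mm higher than the shelf) to the front edge of the vee at x = -13 mm.
- round_bar: The turned round bar of light wood, diameter 40 mm, length 270 mm, about 0.22 kg, loose, smooth (friction about 0.35, on the fingers too); origin at a point of its skin half-way along, its y axis is parallel to the bar's axis.
- bar_center (a point): Centre of the round bar, half-way along its axis; y axis along the bar. At the start it lies on the shelf at about x = -66, z = 64.5, y = -25 to 10 mm of vee_clamp. It stays where it is let go on the shelf; rolled over the vee's front edge it drops 4 mm and settles by itself.
- t_handle (a joint): Turn of clamp screw and T-handle, rad: grows clockwise seen from above, lowering handle and pad 14 mm a turn (2.23 mm per rad). Range 0 to 6.5 (stop), start 0 to 1.1. The pad meets the seated bar at about 4.9; at 6.5 its spring presses with about 12 N. The handle stays where it is left; turning it takes about 2.5 N at 42 mm from the middle, 3 N when the pad presses.
- handle_mid (a point): Middle of the T-handle's level cross bar, on the screw axis, 202 mm above the bench at joint value 0 (187.5 at 6.5); x axis along the cross bar: a steel rod of 10 mm diameter with 15 mm balls at both ends, centred 62 mm from the middle, and a hub 22 mm wide, 26 mm high in the middle. Grip the rod about 42 mm from the middle. Below is only the arm, at least 46 mm lower.
- pad: Round brass pad, 28 mm in diameter, at the lower end of the screw, sprung (3.5 N per mm, 7 mm of travel) and not turning with it; origin at the centre of its underside, 94 mm above the bench at joint value 0.
- jaw_center (a point): Bystander: grey metal chuck jaw, 32x44x30 mm, to the right of the clamp; centre, half-way up.
- offcut_center (a point): Bystander: dark wooden offcut, 28x62x22 mm, to the right of the clamp; centre.
- cup_center (a point): Bystander: turned wooden cup, diameter 72, height 79 mm, behind the clamp; centre.
- sander_center (a point): Bystander: sanding block, 64x105x29 mm, behind the clamp; centre.

How it is judged:
By the outcome, as a careful person would: the job done as asked, in the order asked, and still so for the second after the job is handed in, with the robot touching nothing.
It also fails if it takes over 72 s, if anything falls off the work surface, if the arm or the gripper's body presses on something with over 40 N, if the wrist force passes 120 N, or if a joint passes its speed limit or range.

## Working session

There is one attempt and no reset: what is moved stays moved. The work goes in short steps, each a Python script; the robot and the scene stay as the last script left them, time stands still between calls to the robot, and variables do not carry over. Pictures are saved under pics/ and viewed, and the job is handed in when it is done.

```bash
ls; mkdir -p pics; python3 - <<'E'
from workcell import bot,get_image
import cv2,numpy as np
for n in("side","top"):
    d=get_image(n); cv2.imwrite(f"pics/a_{n}.png",d["pixels"][:,:,::-1]); R=cv2.Rodrigues(d["rvec"])[0]
    print(n,d["camera_matrix"].tolist(),(-R.T@d["tvec"].ravel()),R.round(3).tolist())
print(bot.current_t(),bot.current_tool_rot(),bot.current_grip_width(),bot.current_force())
E
```

```text
pics
side [[505.08713405251297, 0.0, 319.9090668216143], [0.0, 505.08713405251297, 242.35474803452112], [0.0, 0.0, 1.0]] [ 0.35798202 -0.69637334  0.642183  ] [[0.925, -0.379, -0.016], [-0.241, -0.555, -0.796], [0.293, 0.74, -0.605]]
top [[463.48144647464056, 0.0, 330.10715645165607], [0.0, 463.48144647464056, 242.67500363525767], [0.0, 0.0, 1.0]] [ 0.59013092 -0.05098688  1.09614768] [[0.025, -0.999, 0.021], [-0.998, -0.026, -0.05], [0.051, -0.019, -0.999]]
0.1 [ 0.56911914  0.41951598 -0.42052557 -0.56856661] 0.08534177837003644 [ 0.48491907 -0.70416883  0.17263449]
```

View pics/a_side.png

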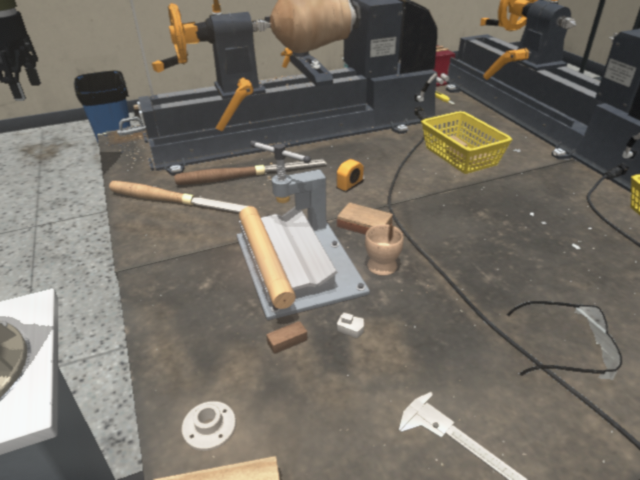

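View pics/a_top.png

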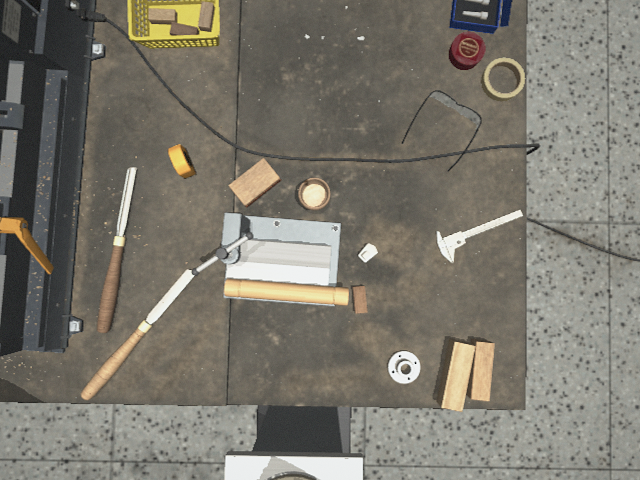

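```bash
python3 - <<'E'
import cv2
a=cv2.imread("pics/a_top.png"); cv2.imwrite("pics/b_top.png",cv2.resize(a[170:320,190:390],None,fx=4,fy=4,interpolation=cv2.INTER_CUBIC))
a=cv2.imread("pics/a_side.png"); cv2.imwrite("pics/b_side.png",cv2.resize(a[135:335,220:420],None,fx=3,fy=3,interpolation=cv2.INTER_CUBIC))
E
```

```text
(no output)
```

View pics/b_top.png

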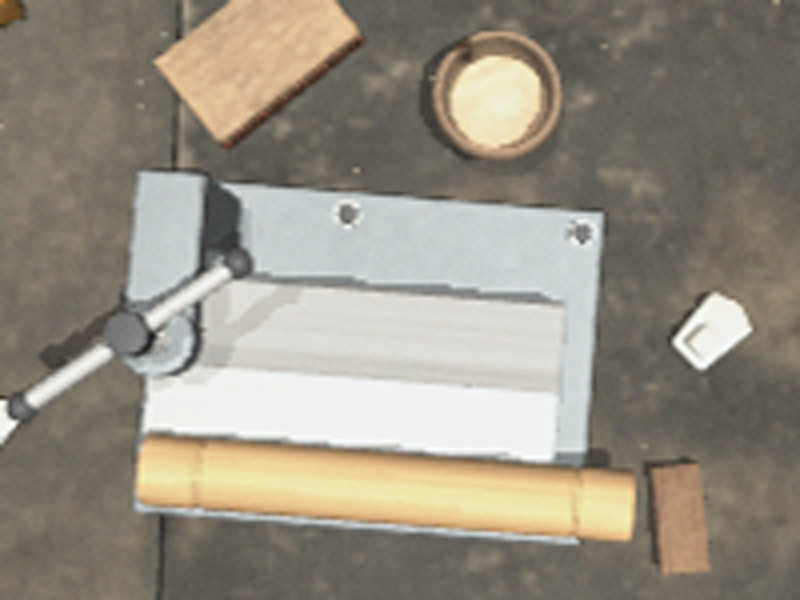

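View pics/b_side.png

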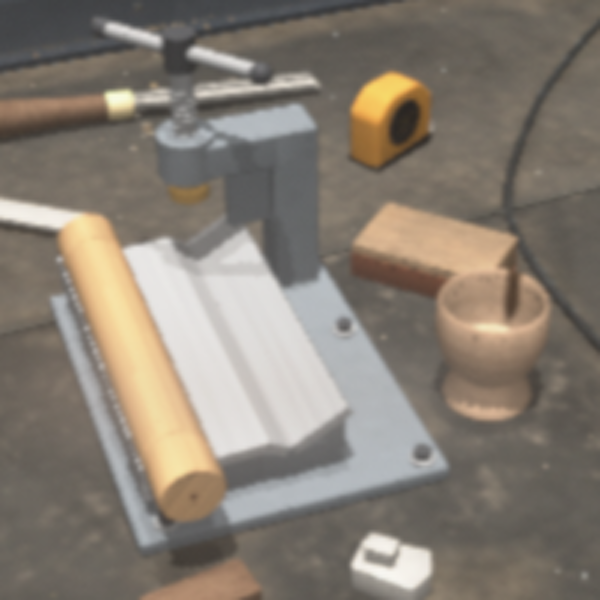

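```bash
cat > h.py <<'E'
import numpy as np,cv2
from scipy.optimize import least_squares
from scipy.spatial.transform import Rotation as Rn
from workcell import bot,get_image
CAL={}
def cal(n):
    if n not in CAL:
        d=get_image(n); CAL[n]=d
    return CAL[n]
def proj(n,P):
    d=cal(n); return cv2.projectPoints(np.array(P,float).reshape(-1,1,3),d["rvec"],d["tvec"],d["camera_matrix"],None)[0].reshape(-1,2)
def T(b): b=np.array(b,float); return (b+.5)/4-.5+[190,170]
def S(b): b=np.array(b,float); return (b+.5)/3-.5+[220,135]
def clamp(p,P):
    c,s=np.cos(p[2]),np.sin(p[2]); P=np.array(P,float).reshape(-1,3)/1000
    return np.c_[p[0]+c*P[:,0]-s*P[:,1],p[1]+s*P[:,0]+c*P[:,1],P[:,2]]
E
python3 - <<'E'
from h import *
# clamp obs: (P(mm) , cam, pix) ; x0 = base front x
def model(p):
    x0=p[3]; zh=p[4]
    L=[((x0+196,-130,12),"top",T((602,212))),((x0,-130,12),"top",T((578,543))),
    ((x0,-130,12),"side",S((145,545))),((x0+196,-130,12),"side",S((446,467))),((x0,130,12),"side",S((52,297))),
    ((36,-110,61),"top",T((563,303))),((-13,-110,47.5),"top",T((556,393))),((36,-110,61),"side",S((348,408))),((0,-110,40),"side",S((283,447))),
    ((0,100,zh),"top",T((129,332))),((0,100,zh),"side",S((178,42)))]
    return L
def f(p):
    L=model(p); r=[]
    for P,n,x in L: r.append(proj(n,clamp(p,P))[0]-x)
    return np.concatenate(r)
s=least_squares(f,[.58,.03,0,-92,202],x_scale=[.01,.01,.01,1,1],loss='soft_l1')
print(s.x.round(4)); print(f(s.x).reshape(-1,2).round(1))
p=s.x
# handle balls
def tri(a,b):
    g=least_squares(lambda X:np.r_[proj("top",X)[0]-a,proj("side",X)[0]-b],[.6,.1,.2]); return g.x,g.fun.round(1)
print(tri(T((238,262)),S((262,72)))); print(tri(T((22,406)),S((98,25))))
print("hub",clamp(p,(0,100,202)))
# bar: right end face centre in side; ends/edges in top
E
```

```text
[ 6.042000e-01  3.960000e-02 -5.560000e-02 -9.881570e+01  2.056513e+02]
[[ 0.5 -0.5]
 [-0.2  0.4]
 [-1.2 -0. ]
 [ 2.5 -0.4]
 [-0.5 -0.5]
 [ 0.1  1.1]
 [ 0.   0.4]
 [ 0.1 -0.3]
 [ 2.8  0.2]
 [-0.7  0.5]
 [ 0.4  0.1]]
(array([0.64587854, 0.08803355, 0.20179012]), array([-0.,  0.,  0., -0.]))
(array([0.57252982, 0.18889072, 0.20288738]), array([-0.3,  0.9,  0.9, -0. ]))
hub [[0.60976972 0.13945653 0.202     ]]
```

```bash
cat >> h.py <<'E'
PC=[0.6042,0.0396,-0.0556]
def ray(n,px,z):
    d=cal(n);R=cv2.Rodrigues(d["rvec"])[0];C=-R.T@d["tvec"].ravel()
    v=R.T@np.linalg.inv(d["camera_matrix"])@np.r_[px,1]; return C+v*(z-C[2])/v[2]
def inclamp(X):
    c,s=np.cos(PC[2]),np.sin(PC[2]); d=np.array(X)-[PC[0],PC[1],0]
    return np.array([c*d[0]+s*d[1],-s*d[0]+c*d[1],d[2]])*1000
E
python3 - <<'E'
from h import *
for b in [(138,470),(635,506),(154,437),(154,503),(575,468),(575,535),(580,543)]: print(b,inclamp(ray("top",T(b),.0645)).round(1))
print("side end face",inclamp(ray("side",S((193,497)),.0645)).round(1))
print("offcut",inclamp(ray("top",T((680,517)),.022)).round(1),"jaw",inclamp(ray("top",T((710,330)),.03)).round(1))
a=cal("top")["pixels"][:,:,::-1].copy()
def line(P,Q,c):
    u,v=proj("top",clamp(PC,[P,Q])); cv2.line(a,tuple(int(round(t*16)) for t in u),tuple(int(round(t*16)) for t in v),c,1,cv2.LINE_AA,4)
for x in(-86,-46): line((x,-140,64.5),(x,120,64.5),(0,0,255))
line((0,-110,40),(0,120,40),(0,255,0)); line((36,-110,61),(36,120,61),(255,0,0)); line((-88,-110,50),(-88,120,50),(255,0,255))
cv2.imwrite("pics/c.png",cv2.resize(a[170:320,190:390],None,fx=4,fy=4,interpolation=cv2.INTER_CUBIC))
E
```

```text
(138, 470) [-72.8 117.   64.5]
(635, 506) [ -70.8 -158.3   64.5]
(154, 437) [-54.  109.9  64.5]
(154, 503) [-90.2 106.6  64.5]
(575, 468) [ -52.5 -123.4   64.5]
(575, 535) [ -89.4 -126.4   64.5]
(580, 543) [ -93.6 -129.5   64.5]
side end face [ -72.  -155.7   64.5]
offcut [ -77.6 -187.5   22. ] jaw [  31.2 -195.7   30. ]
```

View pics/c.png

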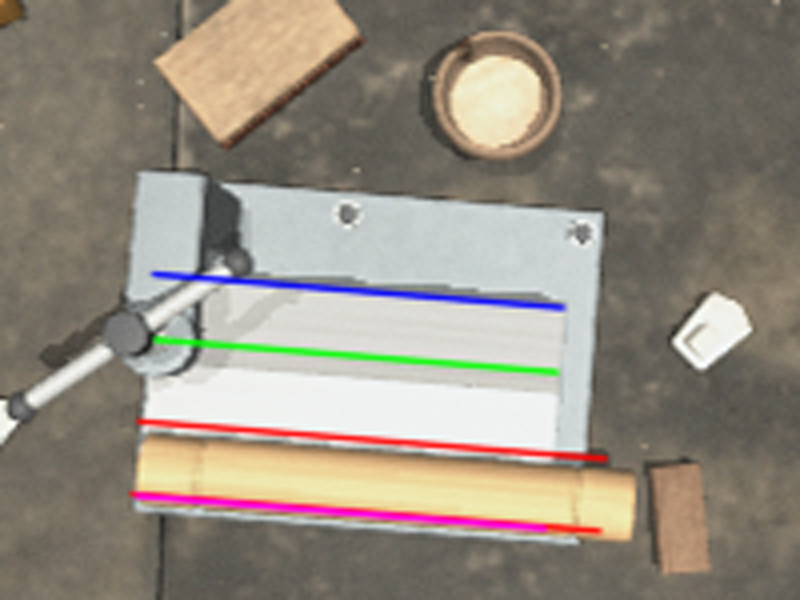

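```bash
cat >> h.py <<'E'
def ori(a):
    x=np.array([np.cos(a),np.sin(a),0]);y=np.array([0,0,-1.]);return Rn.from_matrix(np.c_[x,y,np.cross(x,y)]).as_quat()
def st(): print("t",round(bot.current_t(),2),"p",np.round(bot.current_ee_pos(),4),"F",np.round(bot.current_force(),1),"w",round(bot.current_grip_width(),4),"j",np.round(bot.current_joint_positions(),2))
def snap(name,t=(170,320,190,390),s=(115,315,220,420)):
    d=get_image("top")["pixels"][t[0]:t[1],t[2]:t[3],::-1]; e=get_image("side")["pixels"][s[0]:s[1],s[2]:s[3],::-1]
    d=cv2.resize(d,None,fx=2,fy=2,interpolation=3); e=cv2.resize(e,None,fx=2,fy=2,interpolation=3)
    h=max(d.shape[0],e.shape[0]); o=np.zeros((h,d.shape[1]+e.shape[1],3),np.uint8); o[:d.shape[0],:d.shape[1]]=d; o[:e.shape[0],d.shape[1]:]=e
    cv2.imwrite(f"pics/{name}.png",o)
E
python3 - <<'E'
from h import *
R0=Rn.from_quat(bot.current_tool_rot()).as_matrix(); print(R0.round(2).tolist())
y=PC[2]+np.pi/2
for a in(y,y-np.pi):
    print("push",[None if (q:=bot.solve_ik(clamp(PC,(x,-25,z))[0],ori(a))) is None else q and np.round(q,2) if not isinstance(q,np.ndarray) else q.round(2) for x,z in((-114,150),(-114,47),(-31,47))])
H=np.array([.6095,.139])
for k in range(-12,13):
    al=np.deg2rad(k*15); r=[]
    for da in(np.pi/2,-np.pi/2):
        q=bot.solve_ik([H[0]+.041*np.cos(al),H[1]+.041*np.sin(al),.19],ori(al+da)); r.append(None if q is None else np.round(q,2)[[0,4,5]].tolist())
    print(k*15,r)
E
```

```text
[[0.29, -0.0, -0.96], [0.96, -0.0, 0.29], [-0.0, -1.0, 0.0]]
push [array([-0.12,  0.17, -0.27,  1.13,  0.  , -0.07]), array([-0.12,  0.26, -0.43,  0.88,  0.  , -0.07]), array([-0.11,  0.4 , -0.22,  0.95,  0.  , -0.06])]
push [array([-0.12,  0.17, -0.27,  1.13,  0.  ,  3.08]), array([-0.12,  0.26, -0.43,  0.88,  0.  ,  3.08]), array([-0.11,  0.4 , -0.22,  0.95,  0.  ,  3.09])]
-180 [[0.1, 0.0, -3.04], [0.1, 0.0, 0.1]]
-165 [[0.08, 0.0, 2.96], [0.08, 0.0, -0.18]]
-150 [[0.07, 0.0, 2.68], [0.07, 0.0, -0.46]]
-135 [[0.05, 0.0, 2.41], [0.05, 0.0, -0.73]]
-120 [[0.04, 0.0, 2.13], [0.04, 0.0, -1.01]]
-105 [[0.03, 0.0, 1.86], [0.03, 0.0, -1.28]]
-90 [[0.03, 0.0, 1.6], [0.03, 0.0, -1.54]]
-75 [[0.03, 0.0, 1.34], [0.03, 0.0, -1.8]]
-60 [[0.04, 0.0, 1.08], [0.04, 0.0, -2.06]]
-45 [[0.05, 0.0, 0.83], [0.05, 0.0, -2.31]]
-30 [[0.06, 0.0, 0.58], [0.06, 0.0, -2.56]]
-15 [[0.07, 0.0, 0.34], [0.07, 0.0, -2.81]]
0 [[0.09, 0.0, 0.09], [0.09, 0.0, -3.05]]
15 [[0.11, 0.0, -0.16], [0.11, 0.0, 2.99]]
30 [[0.12, 0.0, -0.4], [0.12, 0.0, 2.74]]
45 [[0.14, 0.0, -0.65], [0.14, 0.0, 2.49]]
60 [[0.15, 0.0, -0.9], [0.15, 0.0, 2.24]]
75 [[0.16, 0.0, -1.15], [0.16, 0.0, 1.99]]
90 [[0.16, 0.0, -1.41], [0.16, 0.0, 1.73]]
105 [[0.16, 0.0, -1.67], [0.16, 0.0, 1.47]]
120 [[0.16, 0.0, -1.94], [0.16, 0.0, 1.2]]
135 [[0.15, 0.0, -2.21], [0.15, 0.0, 0.93]]
150 [[0.14, 0.0, -2.48], [0.14, 0.0, 0.66]]
165 [[0.12, 0.0, -2.76], [0.12, 0.0, 0.38]]
180 [[0.1, 0.0, -3.04], [0.1, 0.0, 0.1]]
```

```bash
python3 - <<'E'
from h import *
a=PC[2]+np.pi/2
bot.movep([.22,.34,.25],ori(a+.5)); 
bot.movep(clamp(PC,(-160,-25,200))[0],ori(a)); st()
bot.movep(clamp(PC,(-118,-25,90))[0],ori(a))
bot.movel(clamp(PC,(-118,-25,47))[0],ori(a),.1); st()
snap("d")
E
```

```text
t 2.76 p [0.443  0.0244 0.2   ] F [-0.3  0.3 -0.6] w 0.0849 j [-0.13  0.06 -0.27  1.24  0.   -0.07]
t 3.88 p [0.4856 0.0211 0.0481] F [ 1.5 -0.1  1.1] w 0.0854 j [-0.12  0.25 -0.44  0.88 -0.   -0.07]
```

View pics/d.png

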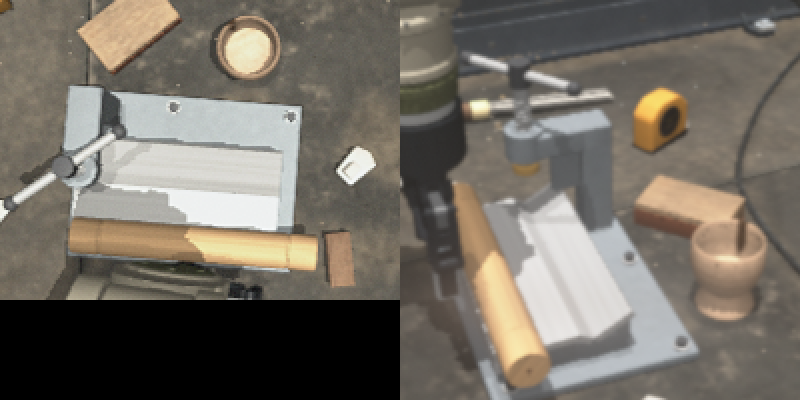

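```bash
python3 - <<'E'
from h import *
for x in(-105,-95,-85,-75,-60,-50):
    bot.movel(clamp(PC,(x,-25,47))[0],None,.04); print(x,np.round(bot.current_force(),1),np.round(bot.current_ft_torque(),2))
st();snap("e")
E
```

```text
-105 [ 0.8 -0.   0.7] [-0.02  0.04 -0.04]
-95 [-1.  -0.4  0. ] [0.01 0.   0.02]
-85 [ 0.1 -0.2  0.4] [-0.   -0.04  0.04]
-75 [-0.4 -0.5  0.3] [ 0.03  0.03 -0.02]
-60 [-0.3 -0.1 -0. ] [-0.    0.05 -0.04]
-50 [0.  0.7 0.1] [-0.03 -0.01  0.02]
t 6.58 p [0.5532 0.0174 0.047 ] F [0.  0.7 0.1] w 0.0854 j [-0.11  0.37 -0.27  0.93 -0.   -0.06]
```

View pics/e.png

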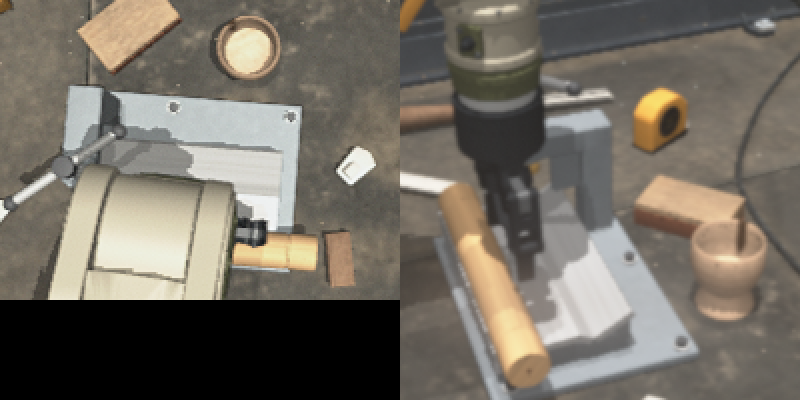

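```bash
python3 - <<'E'
from h import *
for y in(-25,-70,20):
  for z in(47,60,90,110): print(y,z,(proj("side",clamp(PC,(-50,y,z)))[0]-[220,115])*2+[400,0],(proj("top",clamp(PC,(-50,y,z)))[0]-[190,170])*2)
d=get_image("side"); cv2.imwrite("pics/f.png",cv2.resize(d["pixels"][150:320,200:400,::-1],None,fx=4,fy=4,interpolation=2))
E
```

```text
-25 47 [513.63504758 287.25876696] [199.44626978 223.34944851]
-25 60 [512.69372096 276.38482745] [198.67149398 223.74684558]
-25 90 [510.45997315 250.58120332] [196.80689309 224.70323442]
-25 110 [508.921167   232.80534896] [195.50059331 225.37326013]
-70 47 [526.71162438 316.78723734] [239.27776706 226.53845933]
-70 60 [525.84869315 305.7612435 ] [239.00448881 226.97567552]
-70 90 [523.79881328 279.56916473] [238.34682852 228.02786216]
-70 110 [522.38489892 261.50305418] [237.88610263 228.76497468]
20 47 [501.4660789  259.77978398] [159.55783043 220.15587875]
20 60 [500.45918831 249.0638483 ] [158.28011395 220.51334165]
20 90 [498.07220215 223.66010493] [155.20502529 221.37364995]
20 110 [496.42974708 206.1801095 ] [153.05060416 221.97638586]
```

View pics/f.png

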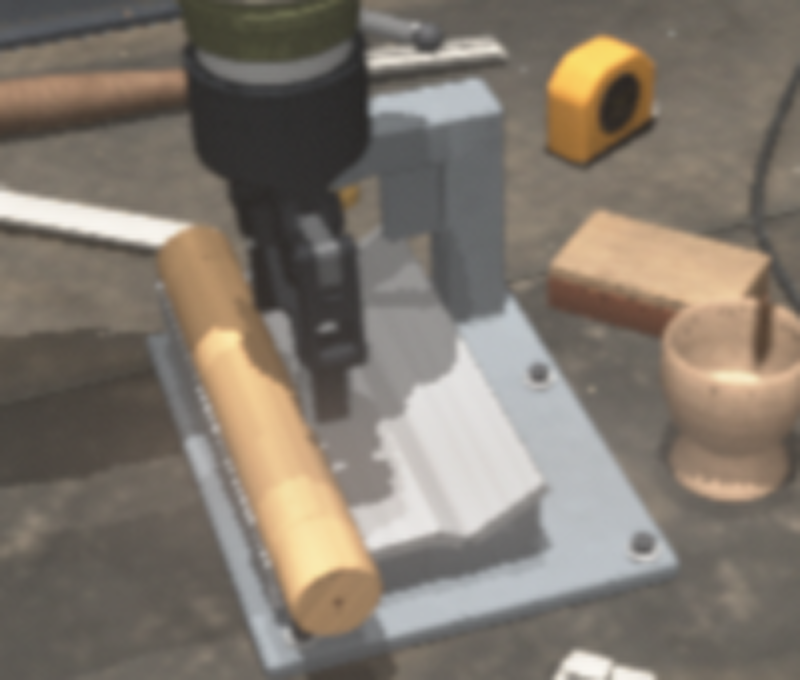

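```bash
python3 - <<'E'
from h import *
print(proj("side",[.169,.55,.202]),proj("side",[.169,.55,.215]))
for z in(.06,.075,.09): print(z,inclamp(ray("side",(283.2,254.5),z)))
for z in(.06,.075,.09): print(z,inclamp(ray("side",(280,254.5),z)))
a=cv2.imread("pics/a_side.png");cv2.imwrite("pics/g.png",cv2.resize(a[0:120,0:150],None,fx=5,fy=5,interpolation=2))
E
```

```text
[[ 34.78141428 110.36819942]] [[ 32.6985199  104.80390606]]
0.06 [-39.09120534 -33.15448931  60.        ]
0.075 [-43.36427566 -51.58591628  75.        ]
0.09 [-47.63734599 -70.01734326  90.        ]
0.06 [-44.65998332 -31.10660589  60.        ]
0.075 [-48.78957356 -49.59079678  75.        ]
0.09 [-52.9191638  -68.07498766  90.        ]
```

View pics/g.png

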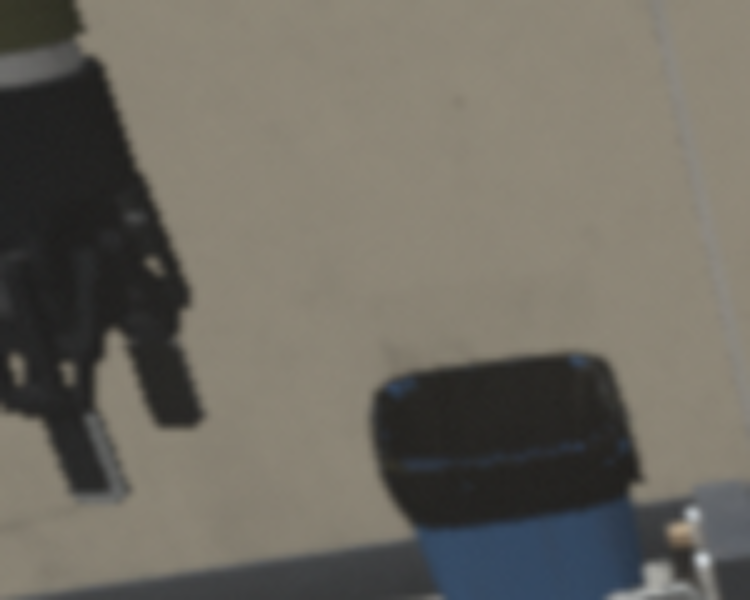

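```bash
python3 - <<'E'
from h import *
bot.movel(clamp(PC,(-50,-25,120))[0],None,.2)
d=get_image("side"); cv2.imwrite("pics/h1.png",cv2.resize(d["pixels"][100:300,200:400,::-1],None,fx=3,fy=3,interpolation=2))
bot.grip(0.0); st()
d=get_image("side"); cv2.imwrite("pics/h2.png",cv2.resize(d["pixels"][100:300,200:400,::-1],None,fx=3,fy=3,interpolation=2))
u=(proj("side",bot.current_ee_pos())[0]-[200,100])*3;print(u, (proj("side",np.array(bot.current_ee_pos())+[0,0,.03])[0]-[200,100])*3)
E
```

```text
t 8.22 p [0.5529 0.0174 0.12  ] F [0.1 0.8 0.3] w -0.0 j [-0.11  0.31 -0.16  1.1  -0.   -0.06]
[222.29523219 380.52627644] [218.66027617 338.59320217]
```

View pics/h2.png

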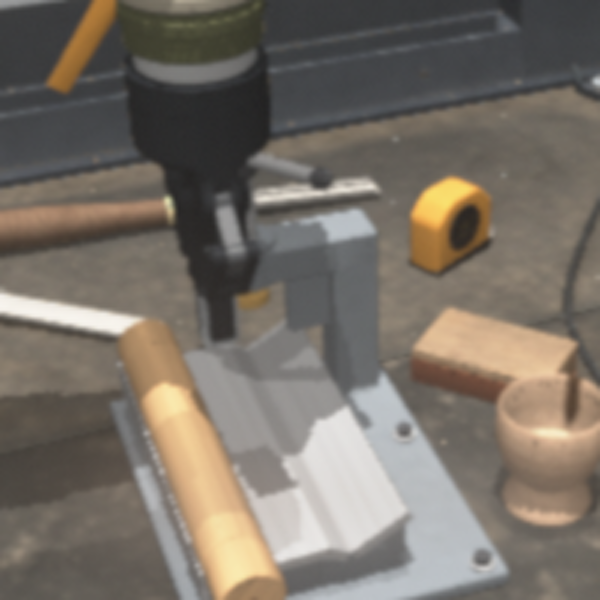

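View pics/h1.png

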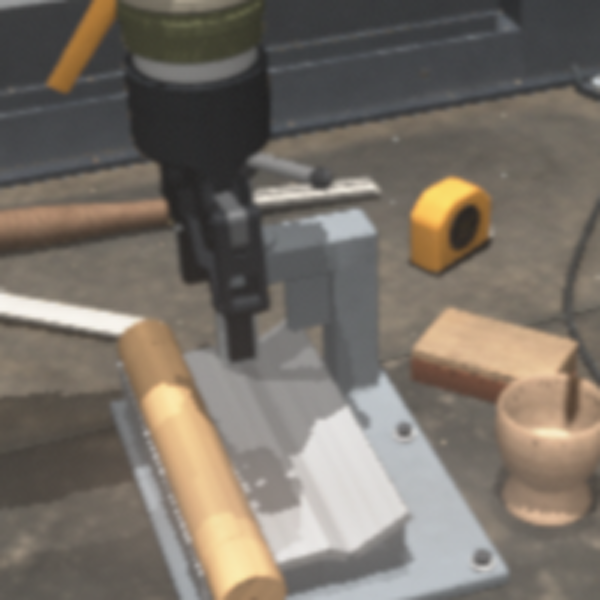

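```bash
python3 - <<'E'
from h import *
a=PC[2]+np.pi/2
bot.movel(clamp(PC,(-118,-25,120))[0],None,.2)
bot.grip(.085)
bot.movel(clamp(PC,(-118,-25,17))[0],None,.12); st()
bot.movel(clamp(PC,(-108,-25,17))[0],None,.04); st()
snap("i")
E
```

```text
t 10.6 p [0.4856 0.0211 0.0176] F [ 0.7  1.  -0.1] w 0.085 j [-0.12  0.28 -0.48  0.81 -0.   -0.07]
t 11.0 p [0.4956 0.0206 0.0172] F [-0.2  0.   0.4] w 0.085 j [-0.12  0.3  -0.46  0.81  0.   -0.06]
```

View pics/i.png

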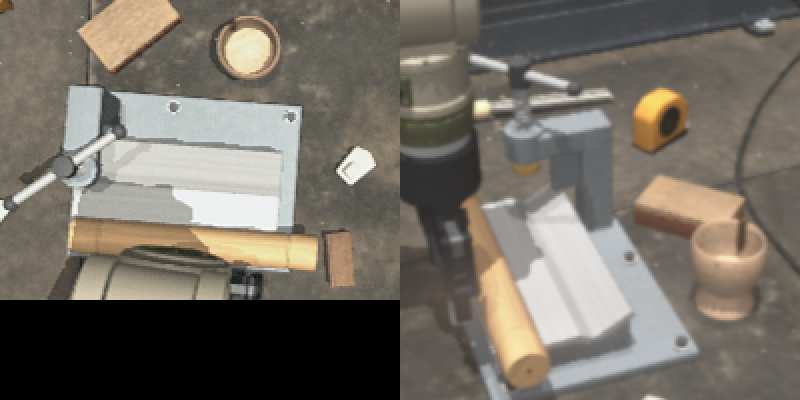

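```bash
python3 - <<'E'
from h import *
for x in(-98,-90,-80):
    bot.movel(clamp(PC,(x,-25,17))[0],None,.03); print(x,np.round(bot.current_force(),1),np.round(bot.current_ft_torque(),2))
st();snap("j")
E
```

```text
-98 [ 0.7 -0.7 -0.3] [-0.04  0.03 -0.05]
-90 [0.1 0.1 0.3] [0.01 0.05 0.04]
-80 [ 0.2 -1.1 -0.2] [-0.03 -0.01 -0.05]
t 12.48 p [0.5232 0.019  0.017 ] F [ 0.2 -1.1 -0.2] w 0.0851 j [-0.12  0.35 -0.39  0.84 -0.   -0.06]
```

View pics/j.png

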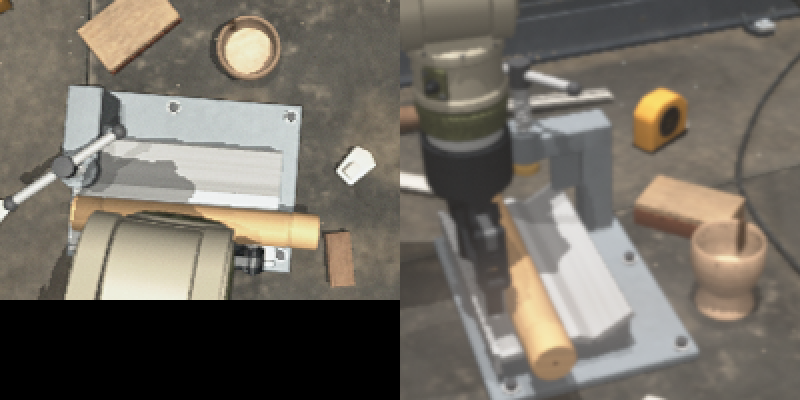

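```bash
python3 - <<'E'
from h import *
for x in(-65,-50,-42,-37):
    bot.movel(clamp(PC,(x,-25,17))[0],None,.03); print(x,np.round(bot.current_force(),1),np.round(bot.current_ft_torque(),2))
bot.sleep(.2)
st();snap("k")
E
```

```text
-65 [-0.1 -0.4 -0.4] [0.02 0.02 0.01]
-50 [ 0.  -0.1 -0.2] [-0.02  0.02 -0.02]
-42 [-0.   0.2 -0.2] [ 0.03  0.02 -0.01]
-37 [ 0.3 -0.5 -0.4] [-0.01 -0.04 -0.03]
t 14.82 p [0.5658 0.0167 0.017 ] F [-1.1 -0.1  0.6] w 0.085 j [-0.11  0.42 -0.28  0.88 -0.   -0.06]
```

View pics/k.png

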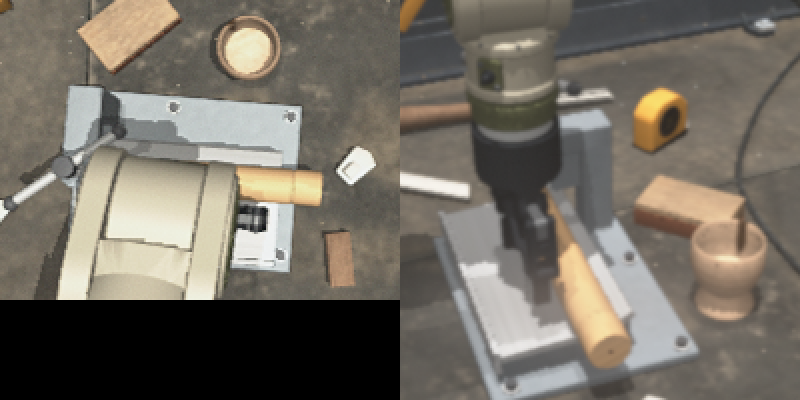

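Bar is in the vee. Back off, raise and check.

```bash
python3 - <<'E'
from h import *
bot.movel(clamp(PC,(-70,-25,17))[0],None,.1)
bot.movel(clamp(PC,(-170,-25,200))[0],None,.25)
st();snap("l")
a=get_image("top")["pixels"][:,:,::-1].copy()
def line(P,Q,c):
    u,v=proj("top",clamp(PC,[P,Q])); cv2.line(a,tuple(int(round(t*16)) for t in u),tuple(int(round(t*16)) for t in v),c,1,cv2.LINE_AA,4)
for x in(-20,20): line((x,-156,63),(x,114,63),(0,0,255))
cv2.imwrite("pics/l2.png",cv2.resize(a[170:320,190:390],None,fx=4,fy=4,interpolation=cv2.INTER_CUBIC))
E
```

```text
t 16.38 p [0.4332 0.0241 0.1992] F [ 0.2 -0.1 -0.1] w 0.0849 j [-0.13  0.04 -0.29  1.24  0.   -0.07]
```

View pics/l.png

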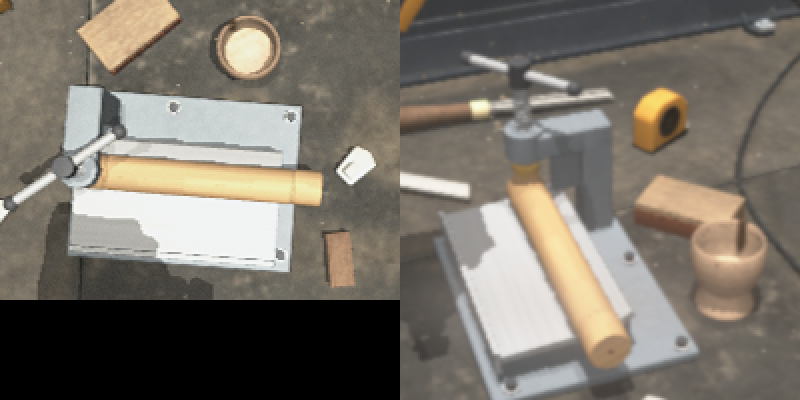

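View pics/l2.png

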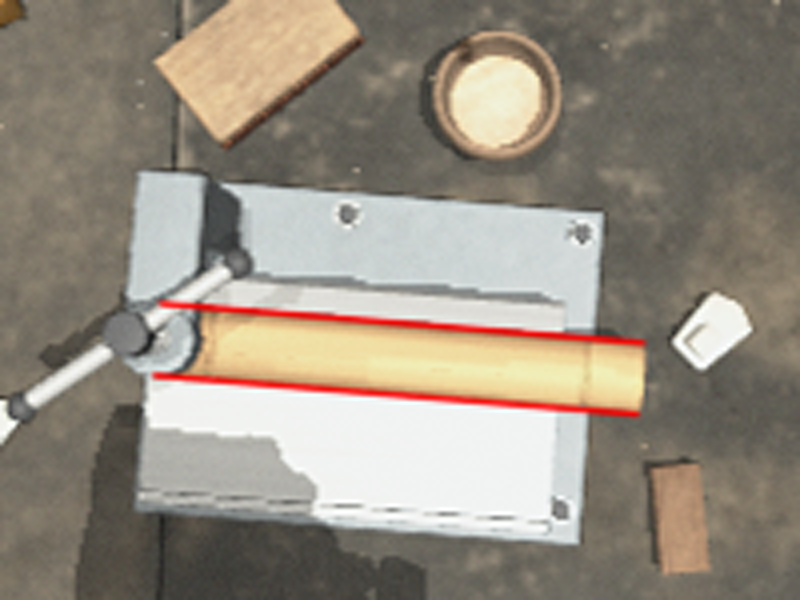

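```bash
cat >> h.py <<'E'
H=np.array([.6092,.1385]); R=.041
def hp(al,z,r=R): return [H[0]+r*np.cos(al),H[1]+r*np.sin(al),z]
E
python3 - <<'E'
from h import *
al=np.deg2rad(126)
bot.movel([.45,.06,.25],None,.25)
bot.grip(.04)
bot.movep(hp(al,.23),ori(al+np.pi/2)); st()
bot.movel(hp(al,.150),None,.08); st()
snap("m",(150,300,130,330),(75,275,180,380))
E
```

```text
t 19.28 p [0.585  0.1715 0.2301] F [ 0.2  0.7 -0.8] w 0.04 j [ 0.15  0.38  0.21  1.4  -0.   -2.04]
t 20.43 p [0.5856 0.1718 0.1507] F [-0.2  0.8 -0.1] w 0.0398 j [ 0.15  0.4   0.04  1.22  0.   -2.05]
```

View pics/m.png

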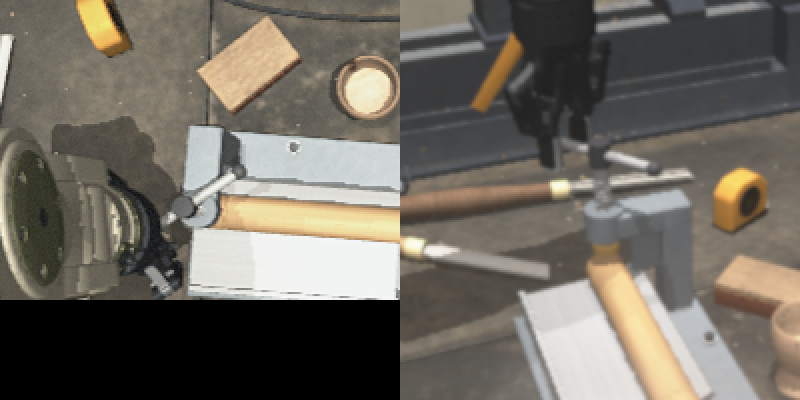

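```bash
python3 - <<'E'
from h import *
bot.grip(.0); st(); print(np.round(bot.current_ft_torque(),2))
snap("n",(150,300,130,330),(75,275,180,380))
E
```

```text
t 20.93 p [0.5855 0.1719 0.1505] F [0.2 1.9 2.2] w 0.0081 j [ 0.15  0.4   0.04  1.21  0.   -2.05]
[ 0.21 -0.09 -0.05]
```

View pics/n.png

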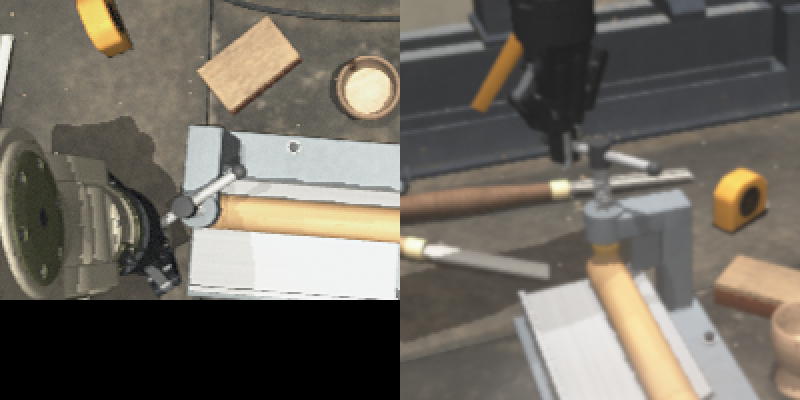

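```bash
cat >> h.py <<'E'
def turn(al0,z0,tot,da,step=.2,v=.04,lim=25,loud=1):
    n=int(np.ceil(tot/step)); 
    for i in range(1,n+1):
        d=tot*i/n; al=al0-d
        bot.movel(hp(al,z0-.00223*d),ori(al+da),v)
        f=np.array(bot.current_force()); m=np.array(bot.current_ft_torque())
        ft=f[:2]@np.array([-np.sin(al),np.cos(al)]); fr=f[:2]@np.array([np.cos(al),np.sin(al)])
        if loud: print(round(d,2),"ft %.1f fr %.1f fz %.1f"%(ft,fr,f[2]),"Mz %.2f"%m[2], "w %.4f"%bot.current_grip_width())
        if np.linalg.norm(f)>lim: print("limit"); break
    return al,z0-.00223*d
E
python3 - <<'E'
from h import *
print(turn(np.deg2rad(126),.150,.6,np.pi/2)); st()
snap("o",(150,300,130,330),(75,275,180,380))
E
```

```text
0.2 ft -0.7 fr 1.2 fz 3.6 Mz -0.08 w 0.0082
0.4 ft -0.2 fr 1.0 fz 5.7 Mz -0.08 w 0.0080
0.6 ft -0.0 fr 0.9 fz 6.0 Mz -0.11 w 0.0077
(np.float64(1.599114857512855), 0.148662)
t 22.1 p [0.6083 0.1796 0.1491] F [0.  0.9 6. ] w 0.0077 j [ 0.16  0.45  0.11  1.24  0.   -1.44]
```

View pics/o.png

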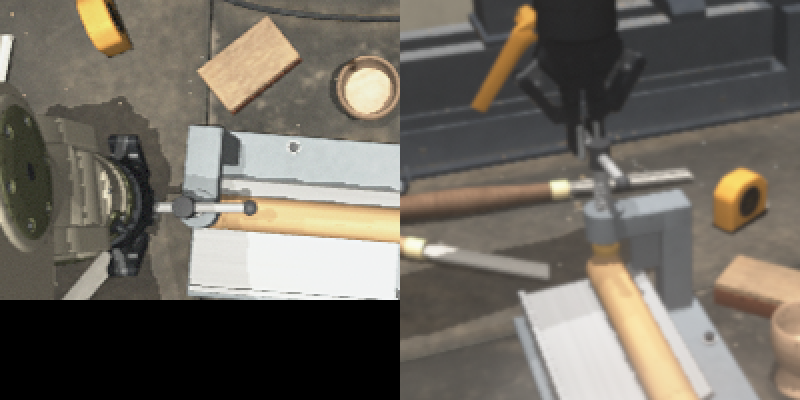

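```bash
python3 - <<'E'
from h import *
print(turn(np.deg2rad(126)-.6,.148662,4.2,np.pi/2,step=.21)); st()
snap("p",(150,300,130,330),(75,275,180,380))
E
```

```text
0.21 ft -0.1 fr 1.7 fz 4.4 Mz -0.11 w 0.0077
0.42 ft 0.9 fr 1.6 fz 5.2 Mz -0.15 w 0.0078
0.63 ft 1.2 fr 1.9 fz 5.3 Mz -0.15 w 0.0079
0.84 ft 0.6 fr 1.5 fz 4.9 Mz -0.17 w 0.0078
1.05 ft 1.5 fr 0.3 fz 5.0 Mz -0.12 w 0.0081
1.26 ft 2.2 fr 0.3 fz 4.4 Mz -0.16 w 0.0078
1.47 ft 1.5 fr 0.5 fz 4.8 Mz -0.22 w 0.0080
1.68 ft 1.4 fr 0.4 fz 5.3 Mz -0.21 w 0.0080
1.89 ft 2.2 fr -1.3 fz 4.9 Mz -0.20 w 0.0083
2.1 ft 1.4 fr -2.6 fz 5.6 Mz -0.11 w 0.0080
2.31 ft 1.2 fr -2.9 fz 5.5 Mz -0.17 w 0.0081
2.52 ft 1.0 fr -2.9 fz 4.5 Mz -0.13 w 0.0079
2.73 ft 0.4 fr -4.9 fz 3.9 Mz -0.10 w 0.0083
2.94 ft -1.2 fr -4.3 fz 3.9 Mz -0.15 w 0.0081
3.15 ft -0.4 fr -4.2 fz 3.3 Mz -0.05 w 0.0080
3.36 ft -1.8 fr -4.2 fz 1.9 Mz -0.08 w 0.0076
3.57 ft -2.1 fr -4.2 fz 2.2 Mz -0.00 w 0.0078
3.78 ft -2.5 fr -4.7 fz 2.3 Mz 0.01 w 0.0078
3.99 ft -3.2 fr -3.8 fz 1.1 Mz -0.02 w 0.0077
4.2 ft -4.4 fr -3.5 fz 2.4 Mz 0.04 w 0.0080
(np.float64(-2.600885142487145), 0.13929599999999998)
t 29.53 p [0.5745 0.1173 0.1394] F [0.7 5.6 2.4] w 0.008 j [ 0.06  0.36 -0.04  1.17 -0.    2.66]
```

View pics/p.png

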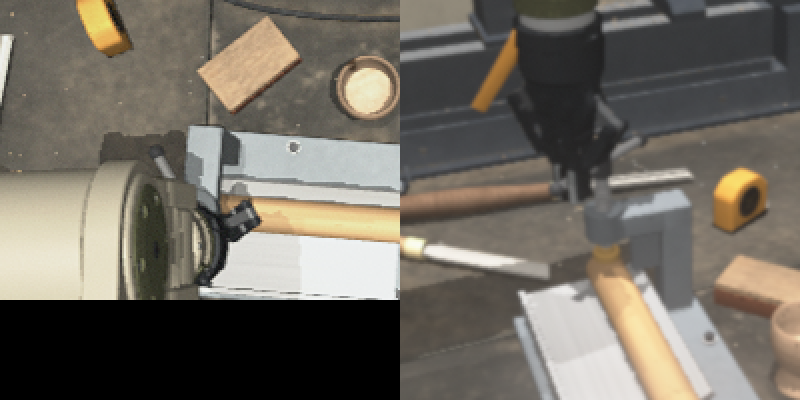

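```bash
python3 - <<'E'
from h import *
al=-2.6009; z=.1393
bot.grip(.04); p=np.array(bot.current_ee_pos())
bot.movel([p[0],p[1],z+.07],None,.15)
bot.movep(hp(al,z+.07),ori(al-np.pi/2)); st()
snap("q",(150,300,130,330),(75,275,180,380))
bot.movel(hp(al,z),None,.1); bot.grip(0.); st(); print(np.round(bot.current_ft_torque(),2))
E
```

```text
t 33.31 p [0.574  0.1174 0.2092] F [-0.3  0.7  0.3] w 0.0399 j [ 0.06  0.33  0.09  1.33 -0.   -0.48]
t 34.65 p [0.5743 0.1176 0.1401] F [-1.3  0.5  3.5] w 0.0081 j [ 0.06  0.36 -0.04  1.17  0.   -0.48]
[0.14 0.26 0.09]
```

View pics/q.png

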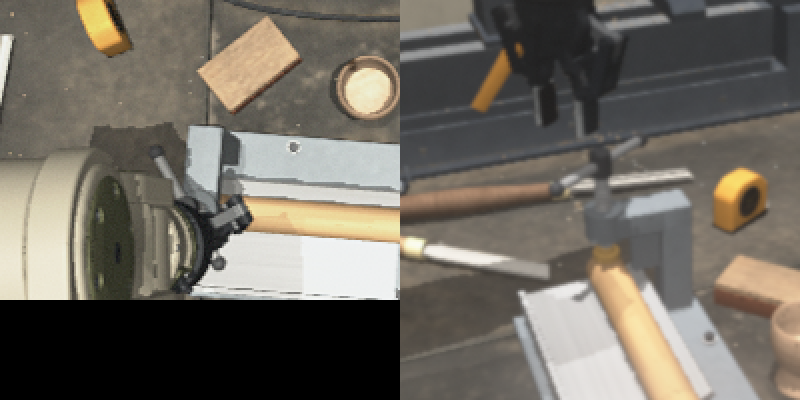

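```bash
python3 - <<'E'
from h import *
r=turn(-2.6009,.1393,1.8,-np.pi/2,step=.1,v=.03,lim=18); print(r); st()
snap("r",(150,300,130,330),(75,275,180,380))
E
```

```text
0.1 ft -2.1 fr 1.9 fz 5.9 Mz -0.00 w 0.0079
0.2 ft -1.2 fr 1.3 fz 5.9 Mz -0.03 w 0.0080
0.3 ft -1.1 fr 1.7 fz 6.2 Mz -0.03 w 0.0079
0.4 ft -1.6 fr 3.3 fz 6.0 Mz -0.02 w 0.0083
0.5 ft -1.1 fr 3.3 fz 6.7 Mz -0.04 w 0.0079
0.6 ft -1.9 fr 3.1 fz 6.9 Mz 0.03 w 0.0081
0.7 ft -2.0 fr 3.2 fz 6.4 Mz -0.04 w 0.0083
0.8 ft -0.9 fr 4.3 fz 6.7 Mz -0.02 w 0.0080
0.9 ft 2.7 fr 3.4 fz 9.0 Mz 0.69 w 0.0081
1.0 ft 8.2 fr 4.8 fz 11.7 Mz 1.39 w 0.0078
1.1 ft 13.5 fr 2.9 fz 13.3 Mz 2.09 w 0.0082
limit
(-3.7009000000000003, 0.136847)
t 37.77 p [0.5721 0.1577 0.1382] F [-9.6 -9.9 13.3] w 0.0082 j [ 0.14  0.38 -0.02  1.18 -0.01  0.69]
```

View pics/r.png

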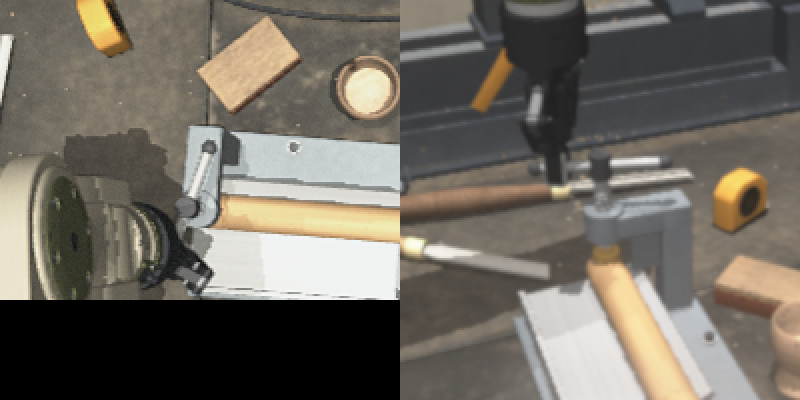

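```bash
python3 - <<'E'
from h import *
al=-2.6009-.93
bot.movel(hp(al,.1375),ori(al-np.pi/2),.03); print(np.round(bot.current_force(),1),np.round(bot.current_ft_torque(),2))
bot.grip(.04); st(); p=np.array(bot.current_ee_pos())
bot.movel([p[0],p[1],.225],None,.12)
bot.movel([.44,.08,.25],None,.25); bot.sleep(.5); st()
snap("s",(150,300,190,390),(100,300,220,420))
d=get_image("top"); cv2.imwrite("pics/s2.png",cv2.resize(d["pixels"][170:320,190:390,::-1],None,fx=4,fy=4,interpolation=2))
d=get_image("side"); cv2.imwrite("pics/s3.png",cv2.resize(d["pixels"][135:335,220:420,::-1],None,fx=3,fy=3,interpolation=2))
E
```

```text
[-5.4 -2.3  7.9] [-0.68  0.94  0.99]
t 38.66 p [0.5713 0.1541 0.1372] F [0.2 0.4 0.5] w 0.0403 j [ 0.13  0.37 -0.03  1.17  0.    0.52]
t 40.8 p [0.4401 0.0801 0.2498] F [-0.2  0.9  0.7] w 0.04 j [ 0.    0.05 -0.15  1.36  0.    0.39]
```

View pics/s2.png

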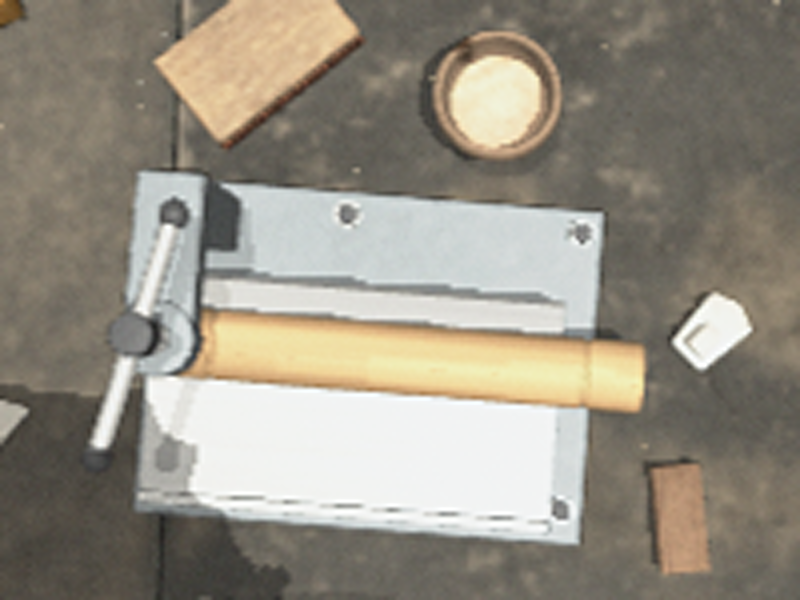

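View pics/s3.png

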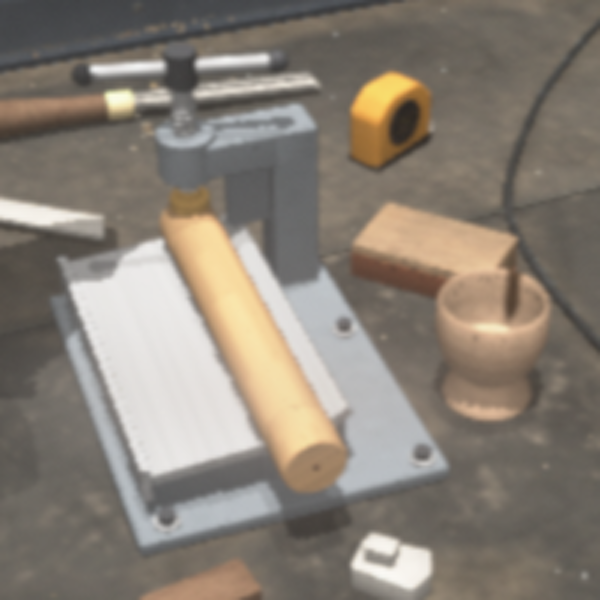

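```bash
python3 - <<'E'
from h import *
def tri(a,b):
    g=least_squares(lambda X:np.r_[proj("top",X)[0]-a,proj("side",X)[0]-b],[.6,.1,.2]); return g.x,g.fun.round(1)
A,ra=tri(T((174,213)),S((275,60)));B,rb=tri(T((97,460)),S((81,73)))
print(A,B,ra,rb,np.degrees(np.arctan2(*(A-B)[[1,0]])),"q if angle=-q:",-(np.arctan2(*(A-B)[[1,0]])-PC[2])+2*np.pi)
a=cv2.imread("pics/a_top.png").astype(int);b=get_image("top")["pixels"][:,:,::-1].astype(int)
for n,(u,v,w,h) in dict(jaw=(355,238,30,28),off=(348,280,24,38),cup=(292,172,44,42),sander=(224,154,60,56)).items(): print(n,np.abs(a-b)[v:v+h,u:u+w].mean().round(2))
E
```

```text
[0.66880341 0.1223964  0.18892401] [0.54851973 0.15484458 0.18970572] [-0.2  0.5  0.6 -0. ] [-0.   0.1  0.1  0. ] -15.09695672385894 q if angle=-q: 6.491076909042021
jaw 3.29
off 4.35
cup 3.45
sander 3.68
```

```bash
python3 - <<'E'
from h import *
print(bot.current_t()); bot.job_done()
E
```

```text
41.15
the job is handed in; nothing more can be done
```

The bar is seated in the vee and the pad is screwed down on it. I handed the job in at 41.2 s with the gripper clear of everything.

- **Bar:** I rolled it over the front edge with the two open fingers. After I backed off, its outline matched the predicted seated pose along its visible length, and it looked the same at the end. The +y end lies under the pad and arm, so I could not see it directly.
- **Screw:** I turned the T-handle about 5.63 rad clockwise in two grips. The stop showed clearly: the wrist moment rose from about 0 to 2 N m within 0.3 rad. After I let go, the handle's angle in the images gave a joint value of about 6.49, taking the cross bar to lie along the clamp's x at zero. Its height was about 189 mm, against 187.5 mm expected at the stop, and the pad is on the bar.
- **Bystanders:** in the before and after pictures, the jaw, offcut, cup and sanding block show no visible movement.
- **Disagreement with the data:** the real fingertips sit about 29 mm behind the reported TCP. Because of this, my first push passed over the bar without touching it. I measured the offset in the images and allowed for it from then on.
- **Smaller mismatches:** the bar started at about x = -71 mm rather than -66 mm. The gripper read 8 mm when closed on the 10 mm rod. Neither caused any trouble.

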